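# Check two trolley brake levers and hold in the sound one

## Task

Two trolley handles stand side by side on the bench, each with a brake lever on your side of its bar: press the left one's lever fully in to its stop, let it spring back, then press the right one's fully in, without forcing either. One lever stops well short of its bar, the other is worn and comes right up to the grip; finish while holding the lever that stops short fully pressed in, with the other one let go. Only push the levers from outside with the fingers: do not pinch a lever, reach round it or touch the bars, and leave everything else where it lies.

Things in the scene. Friction and masses are not known exactly. Their poses are not given: they have to be found in the camera images.
- handle_a: trolley push handle fixed to the bench in a test stand; which of handle_a and handle_b stands on the left varies. Origin on the bench under the bar; own x points away from the robot (turned by up to 0.4 rad), y along the bar to the left, z up. Dark base plate 70 x 170 x 12 mm (own y from -55 to 115 mm), post at y = 85 mm; round bar with a 32 mm thick black rubber grip, axis 120 mm above the bench, grip from y = -108 to 26 mm; nothing of it is higher than 141 mm
- bar_a: the bar of handle_a with its rubber grip and lever bracket, not to be touched; origin on the bar's axis above handle_a's origin
- lever_a (a joint): brake lever of handle_a, rad: 0 released (sprung back); grows as pressed in towards the bar (counter-clockwise from above). Pressing 100 mm from the pivot takes 2 N at first, 4 to 7 N at the stop; over 50 N would bend it. A sound lever stops dead at 0.24, its ball end 25 mm clear of the grip; a worn one at 0.43, its ball end at the grip. Which is sound is not told: press and see
- lever_a_face (a point): point on the outer face (towards the robot) of the aluminium lever blade, 100 mm from its pivot, 120 mm above the bench; moves with the lever. Own x is square to the blade and points into it, towards the bar; own -y runs along the blade to its free end. The blade is 10 mm thick, 16 mm high, and ends in a 19 mm ball 37 mm beyond this point. With the lever released it slants away from the bar by 0.36 rad, so that the ball is about 60 mm from the grip
- lever_a_pivot (a point): the lever's upright pivot pin, 120 mm above the bench, at own x = -36, y = 45 mm of handle_a
- handle_b: trolley push handle fixed to the bench in a test stand; which of handle_a and handle_b stands on the left varies. Origin on the bench under the bar; own x points away from the robot (turned by up to 0.4 rad), y along the bar to the left, z up. Dark base plate 70 x 170 x 12 mm (own y from -55 to 115 mm), post at y = 85 mm; round bar with a 32 mm thick black rubber grip, axis 120 mm above the bench, grip from y = -108 to 26 mm; nothing of it is higher than 141 mm
- bar_b: the bar of handle_b with its rubber grip and lever bracket, not to be touched; origin on the bar's axis above handle_b's origin
- lever_b (a joint): brake lever of handle_b, rad: 0 released (sprung back); grows as pressed in towards the bar (counter-clockwise from above). Pressing 100 mm from the pivot takes 2 N at first, 4 to 7 N at the stop; over 50 N would bend it. A sound lever stops dead at 0.24, its ball end 25 mm clear of the grip; a worn one at 0.43, its ball end at the grip. Which is sound is not told: press and see
- lever_b_face (a point): point on the outer face (towards the robot) of the aluminium lever blade, 100 mm from its pivot, 120 mm above the bench; moves with the lever. Own x is square to the blade and points into it, towards the bar; own -y runs along the blade to its free end. The blade is 10 mm thick, 16 mm high, and ends in a 19 mm ball 37 mm beyond this point. With the lever released it slants away from the bar by 0.36 rad, so that the ball is about 60 mm from the grip
- lever_b_pivot (a point): the lever's upright pivot pin, 120 mm above the bench, at own x = -36, y = 45 mm of handle_b
- weight_large: stands by, loose, to be left where it is: brass weight, 38 mm wide, 34 mm high; origin at the centre of its underside
- weight_small: stands by, loose, to be left where it is: brass weight, 30 mm wide, 27 mm high; origin at the centre of its underside
- spatula: stands by, loose, to be left where it is: flat wooden mixing spatula, 201 x 50 x 8 mm, lying along the front edge; origin at the centre of its underside
- tape_roll: stands by, loose, to be left where it is: roll of tape, 109 mm wide, 24 mm high; origin at the centre of its underside
- cup: stands by, loose, to be left where it is: small glazed cup with a handle, 64 x 80 mm, 60 mm high; origin at the centre of its underside
- tile: stands by, loose, to be left where it is: flat ceramic test tile, 74 x 50 x 10 mm; origin at the centre of its underside

How it is judged:
On the way, in this order (a step that is already met when the one before it is completed fails the run):
1. the left lever is pressed in to its stop with the fingers, the right one released (((world y of handle_a above 0.05 m and (value of joint lever_a above 0.21 rad and value of joint lever_b below 0.06 rad and contact force between the fingers and lever_a above 1 N)) or (world y of handle_b above 0.05 m and (value of joint lever_b above 0.39 rad and value of joint lever_a below 0.06 rad and contact force between the fingers and lever_b above 1 N)))), for 0.2 s.
2. after it the right lever is pressed in to its stop with the fingers, the left one released (((world y of handle_a below 0.05 m and (value of joint lever_a above 0.21 rad and value of joint lever_b below 0.06 rad and contact force between the fingers and lever_a above 1 N)) or (world y of handle_b below 0.05 m and (value of joint lever_b above 0.39 rad and value of joint lever_a below 0.06 rad and contact force between the fingers and lever_b above 1 N)))), for 0.2 s.
At the end, for the whole second after the job is handed in: the fingers hold the lever that stops short pressed in to within 0.03 rad of its stop with more than 1 N, and the other lever is released (under 0.06 rad) (value of joint lever_a above 0.21 rad and value of joint lever_b below 0.06 rad and contact force between the fingers and lever_a above 1 N and velocity of joint lever_a between -0.1 and 0.1 rad/s); the arm keeps its last pose, push and grip.
It fails at once if a bar or its grip is touched by the robot (contact force between any of the fingers, the arm and bar_a above 2 N or contact force between any of the fingers, the arm and bar_b above 2 N).
It fails at once if a lever is pinched between the fingers or pulled from the bar's side ((contact force between the fingers and lever_a above 1 N and x of the grasp point in the frame of lever_a_face above 0 m) or (contact force between the fingers and lever_b above 1 N and x of the grasp point in the frame of lever_b_face above 0 m)).
It fails at once if a lever is forced against its stop (contact force between the fingers and lever_a above 50 N or contact force between the fingers and lever_b above 50 N).
It fails at once if something that stands by is moved more than 30 mm or lifted (distance of any of weight_large, weight_small, spatula, tape_roll, cup, tile from where it was at the start of the episode above 0.03 m).
It also fails if it takes over 64 s, if anything falls off the work surface, if the arm or the gripper's body presses on something with over 40 N, if the wrist force passes 120 N, or if a joint passes its speed limit or range.

## Robot

A 7-joint arm with a two-finger parallel gripper is mounted at the origin on a cart in front of the work surface, level with it; the furniture and walls round the work are solid. World frame = base frame: x ahead of the robot, y to its left, z up, the work surface at z = 0. Lengths are in m, angles in rad, forces in N, time in s.
With the tool pointing down it reaches from about 0.35 to 0.9 m from the base axis. Payload 8.1 kg.
Tool frame: the origin (TCP) lies at the centre of the arm's flange, where the gripper is bolted on; the fingertips stand 178 mm ahead of it and the grasp point (between the pads) lies 159 mm ahead of it; x points along the fingers, z is the direction in which the jaws open and shut, and the axes are right-handed (so a half turn about x gives the same grasp; the last joint's range is limited). The gripper opens to 92 mm and grips with 3 to 60 N. Pads are 19 mm wide; open, the fingers measure 130 mm over their backs; the gripper's body (75 mm by 190 mm) begins 47 mm behind the grasp point.
Start: joints at [-1.412, 0.434, 0.025, 1.573, -0.012, 1.134, -0.075], TCP at [0.162, 0.604, 0.405] pointing down, gripper open.
Joint ranges: [-2.62, 2.62], [-0.44, 2.09], [-1.27, 1.32], [0.08, 2.57], [-1.32, 4.46], [0.12, 2], [-2.74, 2.74]. Speed limits (rad/s): [2.22, 2.22, 3.01, 3.01, 3.14, 3.14, 3.14].

## Interface

Orientations are given as a rotation vector (axis times angle).
In Python, from cell import arm, get_image, search_frame, pinpoint gives the robot as it stands.
- The arm moves only by the tool arm_command, never from a script. Its argument "motion" is a list of rows, each a list of 7 numbers: the finger opening in mm, from 0 to 91.8, then the shift along the tool's x, y, z in mm, then the turn, a rotation vector about the tool's x, y, z in degrees. In form: [[fingers, x, y, z, ax, ay, az], ...]. A call has 1 to 5 rows; each row shifts and turns the commanded pose from where the row before left it, along the tool's axes as they then stand; what a row does not reach is not made up. A row lasts 1/8 s, in which the tool goes at most 62.5 mm and 10.7 degrees, less where a joint would pass 70% of its speed; a pose out of reach is approached as far as the arm can. A call with a gripper value outside its range is refused whole. The fingers move at their own pace and stop on an object; "newtons" is the grip in N (left out, the last holds). Time passes only in rows, so rows that do not move let the fingers close. It gives the time, the measured TCP pose, the force and the opening at its end, in the units of the state.
- arm.observe(): the state, without advancing time (a new reading comes with each control period).
- get_image(name): name is "scene" or "top"; returns a dict with "frame" (400x640x3 uint8, red, green, blue), "range_z" (400x640 float32, m along the optical axis (not along the pixel's ray), 0 where there is no reading), "K" (3x3 intrinsics, pixels), "origin" and "rotation" of the camera in the world. Camera axes: x right, y down, z forward; pixel columns grow to the right and rows downward; lengths in m; the calibration is good to about 2 mm. A picture is of the moment at which its call begins.
- arm.sign_off(): hands the job in, once; it reports no verdict.
Trained networks look in the newest picture that a camera, given by its name, has taken for a name from the list of things; names that differ only in an ending like _2 or _b are one class to them, and where a whole thing is asked for, a point or a joint stands for the part that bears it (a point fixed in the world has none). Each returns a list of dicts, best first, with "p" (0 to 1); they miss things now and then, are a little off and sometimes report something else, mostly with a low value. They report only what shows in the picture. A call takes as long as a camera call.
- search_frame(camera, target): "point" ([x, y, z] in m, in world coordinates, good to about 4 mm: the middle of the surface that is visible of it).
- pinpoint(camera, target): "point" ([x, y, z] in m, in world coordinates, good to about 4 mm: a listed point, or the origin of a listed thing).
The state is a dict: "clock": time; "joints": joint angles; "dq": joint speeds; "joint_efforts": joint torques, N m; "position": TCP position; "ee_rot": TCP orientation; "force": force on the tool from outside, world axes, zero at the start; "ft_torque": the same for the moment, N m; "width": opening from 0.0 (shut) to 1.0 (fully open).
Only numpy, scipy, OpenCV 4.12 (cv2) and the standard library are available. Lean on these libraries where they do the work, as an engineer would, in place of code of your own. Each camera call takes 0.05 s, during which the arm holds its last target. There are 200 camera calls.

## Working session

There is one attempt and no reset: what is moved stays moved. The work goes in short steps, Python scripts to look and compute and a tool call to move; the robot and the scene stay as the last step left them, time stands still between calls to the robot, and variables do not carry over. Pictures are saved under pics/ and viewed, about 8 in all and at most 12, crops included, and the job is handed in when it is done.

Besides the shell and the picture viewer there is one more tool, called after "Request:" as name(argument=value, ...), one argument or row to a line, values as JSON. arm_command: Moves the arm, as the interface text tells. Its arguments: {"type":"object","properties":{"motion":{"type":"array"},"newtons":{"type":"number"}},"required":["motion"]}

```bash
mkdir -p pics; ls; python3 - <<'E'
from cell import arm,get_image,search_frame,pinpoint
import cv2,numpy as np
np.set_printoptions(precision=4,suppress=True)
s=arm.observe();print(s['clock'],s['position'],s['ee_rot'],s['force'],s['width'])
for c in('top','scene'):
    d=get_image(c);cv2.imwrite(f'pics/{c}0.png',d['frame'][:,:,::-1]);print(c,d['origin'],d['K'][0,0])
    for t in('handle_a','handle_b','lever_a_face','lever_a_pivot','lever_b_face','bar_a','cup','tape_roll','spatula','tile','weight_large','weight_small'):
        print(c,t,[(np.array(r['point']).round(3).tolist(),round(r['p'],2)) for r in pinpoint(c,t)][:4])
E
```

```text
pics
0.0 [0.1617 0.6035 0.404 ] [-1.0152  1.3229  1.0135] [ 1.0342 -0.4342  0.8014] 0.9995701019649325
top [0.2685 0.0355 1.3441] 398.46201227282205
top handle_a [([0.559, 0.146, -0.004], 0.64), ([0.562, -0.114, 0.002], 0.56)]
top handle_b [([0.559, 0.146, -0.004], 0.64), ([0.562, -0.114, 0.002], 0.56)]
top lever_a_face [([0.49, -0.169, 0.116], 0.69), ([0.418, 0.486, 0.002], 0.29)]
top lever_a_pivot [([0.516, -0.077, 0.121], 0.71)]
top lever_b_face [([0.471, 0.127, 0.119], 0.6), ([0.563, -0.117, 0.001], 0.25)]
top bar_a [([0.561, -0.118, 0.124], 0.56), ([0.488, -0.167, 0.122], 0.31)]
top cup [([0.532, -0.441, 0.001], 0.83)]
top tape_roll [([0.564, 0.508, -0.001], 0.91), ([0.49, -0.166, 0.12], 0.23), ([0.522, -0.078, 0.122], 0.2)]
top spatula [([0.408, -0.189, 0.001], 0.53)]
top tile [([0.414, 0.488, -0.0], 0.88)]
top weight_large [([0.418, 0.139, -0.001], 0.41)]
top weight_small [([0.412, 0.056, -0.0], 0.38), ([0.564, -0.115, 0.12], 0.19)]
scene [-0.4757 -0.7748  0.9584] 470.28887552874517
scene handle_a [([0.56, 0.146, -0.001], 0.75), ([0.56, -0.113, -0.002], 0.58)]
scene handle_b [([0.56, 0.146, -0.001], 0.75), ([0.56, -0.113, -0.002], 0.58)]
scene lever_a_face [([0.494, -0.171, 0.119], 0.78)]
scene lever_a_pivot [([0.52, -0.078, 0.122], 0.83), ([0.56, 0.146, -0.002], 0.71)]
scene lever_b_face [([0.474, 0.132, 0.12], 0.68)]
scene bar_a [([0.559, -0.116, 0.122], 0.92), ([0.562, 0.139, 0.116], 0.89), ([0.41, 0.058, 0.001], 0.7)]
scene cup [([0.53, -0.444, -0.002], 0.96)]
scene tape_roll [([0.568, 0.508, -0.002], 0.83)]
scene spatula [([0.409, -0.183, 0.001], 0.86)]
scene tile [([0.422, 0.49, -0.004], 0.7)]
scene weight_large [([0.418, 0.139, 0.004], 0.49)]
scene weight_small [([0.56, -0.115, 0.123], 0.73), ([0.413, 0.059, 0.003], 0.5), ([0.422, 0.138, -0.0], 0.39)]
```

View pics/top0.png

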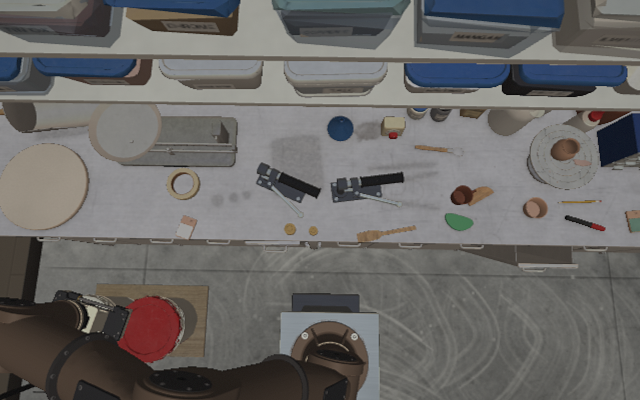

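View pics/scene0.png

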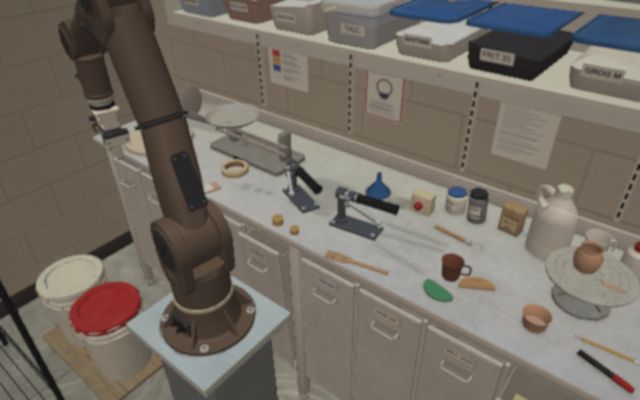

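The top view shows the left handle's grip at about px (300,182), turned clockwise, with its lever running to about (300,215). The right handle's grip is at about (385,179), with its lever end near (400,205). The two weights are at (290,229) and (313,230), which matches the networks. Next I fit the yaws from depth.

```bash
cat > h.py <<'E'
from cell import arm,get_image,search_frame,pinpoint
import cv2,numpy as np
from scipy.spatial.transform import Rotation as Ro
np.set_printoptions(precision=4,suppress=True)
def cloud(c):
    d=get_image(c);z=d['range_z'];v,u=np.mgrid[:400,:640];K=d['K']
    p=np.stack([(u-K[0,2])/K[0,0]*z,(v-K[1,2])/K[1,1]*z,z],-1)
    return d,p@np.array(d['rotation']).T+d['origin'],z>0
E
python3 - <<'E'
from h import *
s=arm.observe();print(Ro.from_rotvec(s['ee_rot']).as_matrix())
for c in('top','scene'):
    d,P,ok=cloud(c);g=d['frame'].astype(int).max(2)
    for n,x,y in(('L',.56,.146),('R',.561,-.114)):
        m=ok&(abs(P[...,2]-.125)<.016)&(np.hypot(P[...,0]-x,P[...,1]-y)<.15)
        for k,mm in(('grip',m&(g<60)),('bright',m&(g>110))):
            q=P[mm][:,:2]
            if len(q)<8: print(c,n,k,len(q));continue
            vx,vy,x0,y0=cv2.fitLine(q.astype(np.float32),cv2.DIST_HUBER,0,.01,.01).ravel()
            if vy<0:vx,vy=-vx,-vy
            t=(q-[x0,y0])@[vx,vy]
            print(c,n,k,len(q),'yaw',np.arctan2(-vx,vy),'mid',x0,y0,'ends',t.min(),t.max())
E
```

```text
[[ 0.     -0.9659  0.2589]
 [ 0.0001  0.2589  0.9659]
 [-1.      0.      0.0001]]Traceback (most recent call last):
  File "<stdin>", line 4, in <module>
  File "h.py", line 8, in cloud
    return d,p@np.array(d['rotation']).T+d['origin'],z>0
             ~~~~~~~~~~~~~~~~~~~~~~~~~~~^~~~~~~~~~~~
ValueError: operands could not be broadcast together with shapes (400,640) (3,)
```

```bash
sed -i "s/np.array(d\['rotation'\]).T/Ro.from_rotvec(d['rotation']).as_matrix().T/" h.py
python3 - <<'E'
from h import *
for c in('top','scene'):
    d,P,ok=cloud(c);g=d['frame'].astype(int).max(2)
    for n,x,y in(('L',.56,.146),('R',.561,-.114)):
        m=ok&(abs(P[...,2]-.125)<.016)&(np.hypot(P[...,0]-x,P[...,1]-y)<.15)
        for k,mm in(('grip',m&(g<60)),('bright',m&(g>110))):
            q=P[mm][:,:2]
            if len(q)<8: print(c,n,k,len(q));continue
            vx,vy,x0,y0=cv2.fitLine(q.astype(np.float32),cv2.DIST_HUBER,0,.01,.01).ravel()
            if vy<0:vx,vy=-vx,-vy
            t=(q-[x0,y0])@[vx,vy]
            print(c,n,k,len(q),'yaw',np.arctan2(-vx,vy),'mid',x0,y0,'ends',t.min(),t.max())
E
```

```text
top L grip 447 yaw -0.3775265 mid 0.5339332 0.086626925 ends -0.04960590991063741 0.1562283981997131
top L bright 196 yaw -0.8279407 mid 0.51395655 0.15909718 ends -0.0995166878540134 0.09208961912736606
top R grip 434 yaw 0.14407952 mid 0.5607292 -0.14867626 ends -0.07427292466856057 0.13156040990840148
top R bright 196 yaw -0.31461376 mid 0.50749743 -0.13863793 ends -0.08305471842642237 0.10716501043696176
scene L grip 241 yaw -0.35029957 mid 0.5371111 0.10272288 ends -0.06861801799486432 0.09831976754970635
scene L bright 110 yaw -0.76607406 mid 0.48590258 0.13139874 ends -0.061696885693844634 0.12900911519673017
scene R grip 354 yaw 0.16319282 mid 0.5597125 -0.17544451 ends -0.05082036782309078 0.14880061210670978
scene R bright 265 yaw -0.25447366 mid 0.5079251 -0.12523113 ends -0.09764542545938766 0.11419023703680421
```

Request:
arm_command(
  motion=[
    [0,0,-38.7,-35.9,0,0,0],
    [0,0,-38.7,-35.9,0,0,0],
    [0,0,-38.7,-35.9,0,0,0],
    [0,0,-38.7,-35.9,0,0,0],
    [0,0,-38.7,-35.9,0,0,0],
  ],
  newtons=20,
)

```text
clock: 2.08
position: [0.303, 0.3787, 0.405]
ee_rot: [-1.014, 1.321, 1.014]
force: [0.2, -0.6, 0.4]
width: 0.508
```

Request:
arm_command(
  motion=[
    [0,0,-38.7,-35.9,0,0,0],
    [0,0,-38.7,-35.9,0,0,0],
    [0,0,-38.7,-35.9,0,0,0],
    [0,0,-38.7,-35.9,0,0,0],
    [0,0,0,0,0,0,0],
  ],
)

```text
clock: 2.7
position: [0.4163, 0.1978, 0.4051]
ee_rot: [-1.01, 1.324, 1.008]
force: [-1.2, 1.2, 0.7]
width: 0.009
```

Request:
arm_command(
  motion=[
    [0,0,-36,-33,0,0,0],
    [0,40,0,0,9,0,0],
    [0,40,0,0,9,0,0],
    [0,44,0,0,9,0,0],
    [0,0,0,0,0,0,0],
  ],
)

```text
clock: 3.32
position: [0.4393, 0.1608, 0.2787]
ee_rot: [-0.657, 1.475, 0.656]
force: [-0.3, 0.1, 0.3]
width: 0.004
```

```bash
python3 - <<'E'
from h import *
s=arm.observe();R=Ro.from_rotvec(s['ee_rot']).as_matrix();print(s['position'],s['force'],s['width']);print(R)
f=np.array([.4728,.1298,.119]);g=s['position']+R[:,0]*.159
print('face in tool axes mm',R.T@(f-g)*1e3)
d=get_image('top')['frame'][140:260,220:440,::-1]
cv2.imwrite('pics/t1.png',cv2.resize(d,None,fx=3.5,fy=3.5,interpolation=3))
E
```

```text
[0.4393 0.1608 0.2787] [-0.3242  0.0956  0.3025] 0.004349039314514903
[[-0.0051 -0.7445  0.6676]
 [-0.0027  0.6676  0.7445]
 [-1.      0.002  -0.0055]]
face in tool axes mm [  0.5945 -45.9339   0.1293]
```

View pics/t1.png

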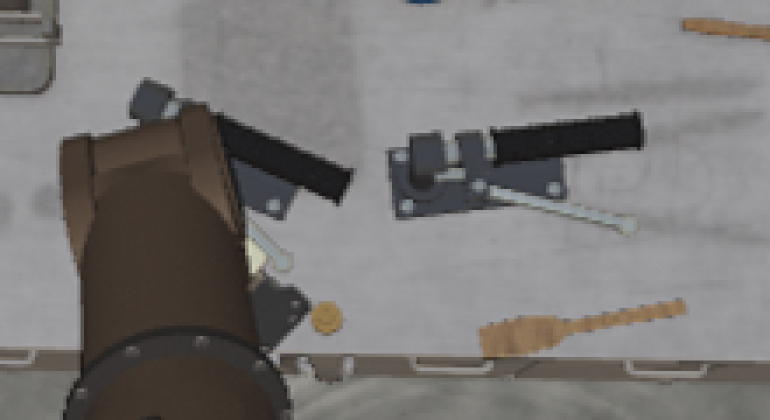

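The wrist now hides the left pivot. The lever's ball still shows at about crop px (285,260), just ahead of the hand, as planned. Now I approach and press.

Request:
arm_command(
  motion=[
    [0,0,-15,0,0,0,0],
    [0,0,-14,0,0,0,0],
    [0,0,-6,0,0,0,0],
    [0,0,-5,0,0,0,0],
    [0,0,0,0,0,0,0],
  ],
)

```text
clock: 4.0
position: [0.4706, 0.1335, 0.2809]
ee_rot: [-0.654, 1.47, 0.655]
force: [-2.4, 2.1, 1.6]
width: 0.004
```

Request:
arm_command(
  motion=[
    [0,0,-5,0,-3,0,0],
    [0,0,-5,0,-3,0,0],
    [0,0,0,0,0,0,0],
  ],
)

```text
clock: 4.38
position: [0.4774, 0.127, 0.2804]
ee_rot: [-0.735, 1.445, 0.736]
force: [-5.3, 1.6, 3.1]
width: 0.002
```

Request:
arm_command(
  motion=[
    [0,0,-4,0,-2,0,0],
    [0,0,0,0,0,0,0],
  ],
)

```text
clock: 4.62
position: [0.4805, 0.1246, 0.2803]
ee_rot: [-0.761, 1.436, 0.762]
force: [-5.4, 0.2, 0.7]
width: 0.006
```

Request:
arm_command(
  motion=[
    [0,0,-4,0,-2,0,0],
    [0,0,0,0,0,0,0],
  ],
)

```text
clock: 4.88
position: [0.4836, 0.1223, 0.2802]
ee_rot: [-0.788, 1.426, 0.789]
force: [-6.5, 1.1, 1.7]
width: 0.01
```

Request:
arm_command(
  motion=[
    [0,0,-3,0,-1.5,0,0],
    [0,0,0,0,0,0,0],
  ],
)

```text
clock: 5.12
position: [0.486, 0.1207, 0.2801]
ee_rot: [-0.808, 1.419, 0.809]
force: [-6.5, 0.3, 1.1]
width: 0.007
```

Request:
arm_command(
  motion=[
    [0,0,-3,0,-1.5,0,0],
    [0,0,0,0,0,0,0],
  ],
)

```text
clock: 5.38
position: [0.4884, 0.1191, 0.2801]
ee_rot: [-0.828, 1.411, 0.829]
force: [-7.0, 0.5, 2.2]
width: 0.002
```

Request:
arm_command(
  motion=[
    [0,0,-3,0,-1.5,0,0],
    [0,0,0,0,0,0,0],
  ],
)

```text
clock: 5.62
position: [0.4909, 0.1175, 0.28]
ee_rot: [-0.848, 1.403, 0.849]
force: [-8.0, -1.1, 2.7]
width: 0.006
```

Request:
arm_command(
  motion=[
    [0,0,-3,0,-1.5,0,0],
    [0,0,0,0,0,0,0],
  ],
)

```text
clock: 5.88
position: [0.4935, 0.1161, 0.28]
ee_rot: [-0.867, 1.395, 0.87]
force: [-8.5, -0.3, 1.8]
width: 0.007
```

Request:
arm_command(
  motion=[
    [0,0,-3,0,-1.5,0,0],
    [0,0,0,0,0,0,0],
  ],
)

```text
clock: 6.12
position: [0.4961, 0.1147, 0.2799]
ee_rot: [-0.887, 1.387, 0.89]
force: [-9.3, -1.8, 3.0]
width: 0.008
```

Request:
arm_command(
  motion=[
    [0,0,-2,0,-1,0,0],
    [0,0,0,0,0,0,0],
  ],
)

```text
clock: 6.38
position: [0.4978, 0.1138, 0.2799]
ee_rot: [-0.9, 1.381, 0.903]
force: [-9.9, -1.6, 2.9]
width: 0.004
```

```bash
python3 - <<'E'
from h import *
s=arm.observe();R=Ro.from_rotvec(s['ee_rot']).as_matrix();g=s['position']+R[:,0]*.159
print(g,s['force'],s['ft_torque'],'toolyaw',np.arctan2(-R[0,2],R[1,2]))
piv=np.array([.5427,.201])
for dz in(-19,0,19):
    c=(g+R[:,2]*dz/1e3-R[:,1]*.0095)[:2]-piv; r=np.hypot(*c); print(dz,r,'blade yaw',np.arctan2(c[0],-c[1])+np.arcsin(.005/r))
d=get_image('scene')['frame'][150:230,250:350,::-1]
cv2.imwrite('pics/s1.png',cv2.resize(d,None,fx=7,fy=7,interpolation=3))
for t in('lever_a_face','lever_a_pivot'):print([(np.array(r['point']).round(3).tolist(),round(r['p'],2)) for r in pinpoint('scene',t)])
E
```

```text
[0.497  0.1135 0.1209] [-9.8699 -1.6392  2.9244] [-0.33    1.8297  0.0357] toolyaw -0.41149686569766286
-19 0.11748672000388848 blade yaw -0.3466238238862439
0 0.0984924652921491 blade yaw -0.3341056429308056
19 0.07950090427305889 blade yaw -0.3156014820945502
[([0.492, -0.166, 0.119], 0.73), ([0.522, -0.076, 0.122], 0.45)]
[([0.523, -0.078, 0.124], 0.72)]
```

View pics/s1.png

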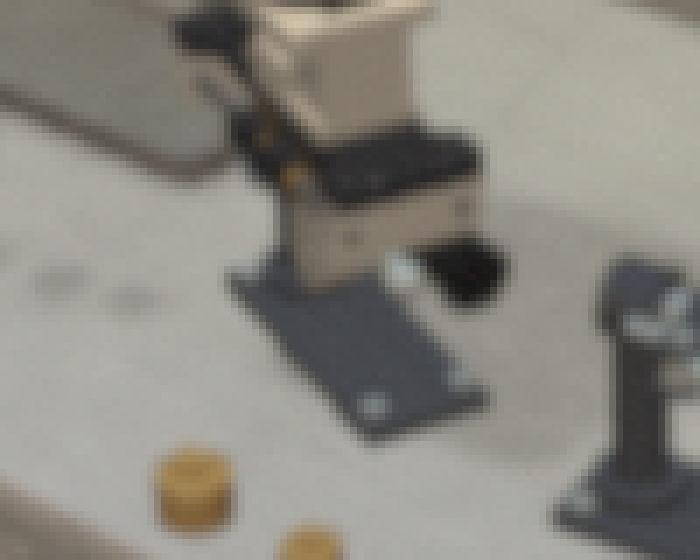

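The crop shows the lever's ball, px (400,268), almost at the black grip, so the left lever is the worn one. I continue gently to its stop.

Request:
arm_command(
  motion=[
    [0,0,-2,0,-2,0,0],
    [0,0,0,0,0,0,0],
  ],
)

```text
clock: 6.78
position: [0.4995, 0.1129, 0.2798]
ee_rot: [-0.927, 1.369, 0.93]
force: [-10.2, -1.3, 2.5]
width: 0.007
```

Request:
arm_command(
  motion=[
    [0,0,-1.5,0,-1,0,0],
    [0,0,0,0,0,0,0],
  ],
)

```text
clock: 7.02
position: [0.5005, 0.1124, 0.2798]
ee_rot: [-0.94, 1.364, 0.943]
force: [-11.0, -2.9, 4.7]
width: 0.006
```

Request:
arm_command(
  motion=[
    [0,0,-1.5,0,-0.5,0,0],
    [0,0,0,0,0,0,0],
  ],
)

```text
clock: 7.28
position: [0.5011, 0.1122, 0.2797]
ee_rot: [-0.946, 1.362, 0.952]
force: [-15.6, -1.7, 9.0]
width: 0.005
```

Request:
arm_command(
  motion=[
    [0,0,-1,0,0,0,0],
    [0,0,0,0,0,0,0],
    [0,0,0,0,0,0,0],
    [0,0,0,0,0,0,0],
  ],
)

```text
clock: 7.78
position: [0.5015, 0.1121, 0.2797]
ee_rot: [-0.946, 1.363, 0.953]
force: [-18.2, -0.2, 10.7]
width: 0.001
```

```bash
python3 - <<'E'
from h import *
s=arm.observe();R=Ro.from_rotvec(s['ee_rot']).as_matrix();g=s['position']+R[:,0]*.159
print(g,s['force'],'toolyaw',np.arctan2(-R[0,2],R[1,2]))
d=get_image('scene')['frame'][165:215,280:340,::-1]
cv2.imwrite('pics/s2.png',cv2.resize(d,None,fx=10,fy=10,interpolation=3))
E
```

```text
[0.5    0.1118 0.1207] [-18.2144  -0.2156  10.6852] toolyaw -0.34943858476352196
```

View pics/s2.png

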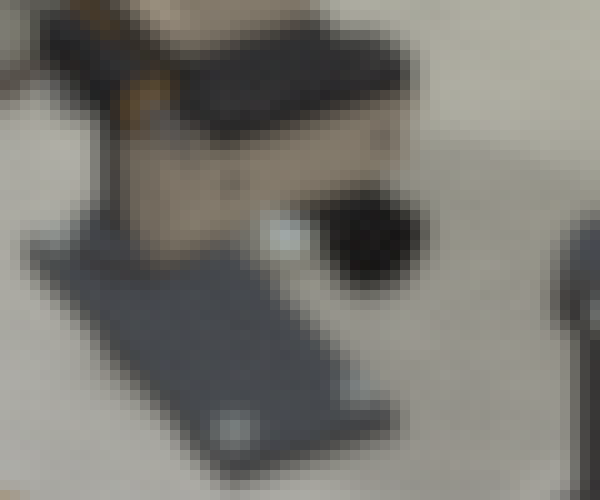

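The ball is against the grip at px (290,235) and the force rose steeply, so the left lever is at its stop and is the worn one. Now I release it and go to the right.

Request:
arm_command(
  motion=[
    [0,0,15,0,0,0,0],
    [0,0,35,0,0,0,0],
    [0,0,40,0,0,0,0],
    [0,0,20,0,0,0,0],
    [0,0,0,0,0,0,0],
  ],
)

```text
clock: 8.45
position: [0.4011, 0.1503, 0.2809]
ee_rot: [-0.949, 1.353, 0.949]
force: [-0.0, -0.2, 0.1]
width: 0.005
```

Request:
arm_command(
  motion=[
    [0,0,-12,-46,0,0,0],
    [0,0,-15,-46,0,0,0],
    [0,0,-20,-46,0,0,0],
    [0,0,-30,-46,0,0,0],
    [0,0,-30,-46,0,0,0],
  ],
)

```text
clock: 9.07
position: [0.4248, -0.1056, 0.2811]
ee_rot: [-0.949, 1.353, 0.945]
force: [0.5, 0.3, 0.1]
width: 0.007
```

Request:
arm_command(
  motion=[
    [0,0,-20,-44,0,0,0],
    [0,0,-10,0,-7,0,0],
    [0,0,0,0,0,0,0],
  ],
)

```text
clock: 9.45
position: [0.4378, -0.1562, 0.2808]
ee_rot: [-1.039, 1.309, 1.036]
force: [-0.9, 0.9, 0.4]
width: 0.005
```

```bash
python3 - <<'E'
from h import *
s=arm.observe();R=Ro.from_rotvec(s['ee_rot']).as_matrix();g=s['position']+R[:,0]*.159
print(s['clock'],g,s['force'],'toolyaw',np.arctan2(-R[0,2],R[1,2]))
print('face in tool mm',R.T@(np.array([.492,-.170,.12])-g)*1e3)
d=get_image('top')['frame'][140:260,220:440,::-1]
cv2.imwrite('pics/t2.png',cv2.resize(d,None,fx=3.5,fy=3.5,interpolation=3))
E
```

```text
9.45 [ 0.438  -0.1563  0.1218] [-0.8587  0.8907  0.4003] toolyaw -0.23030234771178681
face in tool mm [  1.9368 -55.6667  -1.0045]
```

View pics/t2.png

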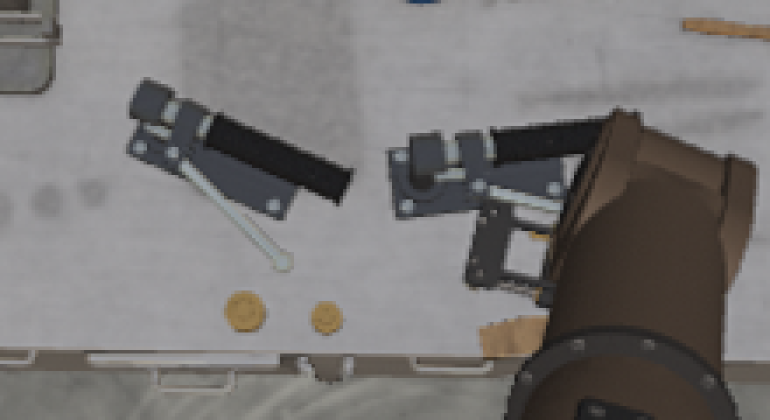

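The left lever has sprung back, with its ball at crop px (283,262). The hand stands square to the right lever and both weights are in place. Now I press the right lever.

Request:
arm_command(
  motion=[
    [0,0,-20,0,0,0,0],
    [0,0,-15,0,0,0,0],
    [0,0,-8,0,0,0,0],
    [0,0,-5,0,0,0,0],
    [0,0,0,0,0,0,0],
  ],
)

```text
clock: 10.12
position: [0.4832, -0.1652, 0.2805]
ee_rot: [-1.04, 1.309, 1.041]
force: [0.0, -0.2, -0.1]
width: 0.003
```

Request:
arm_command(
  motion=[
    [0,0,-5,0,-3,0,0],
    [0,0,-5,0,-3,0,0],
    [0,0,0,0,0,0,0],
  ],
)

```text
clock: 10.5
position: [0.4926, -0.1678, 0.2804]
ee_rot: [-1.117, 1.266, 1.119]
force: [-3.0, -1.3, 0.0]
width: 0.005
```

Request:
arm_command(
  motion=[
    [0,0,-4,0,-2,0,0],
    [0,0,0,0,0,0,0],
  ],
)

```text
clock: 10.75
position: [0.4969, -0.1682, 0.2805]
ee_rot: [-1.144, 1.25, 1.145]
force: [-5.1, -3.0, -0.2]
width: 0.006
```

Request:
arm_command(
  motion=[
    [0,0,-2,0,-1,0,0],
    [0,0,0,0,0,0,0],
  ],
)

```text
clock: 11.0
position: [0.4988, -0.1684, 0.2805]
ee_rot: [-1.157, 1.243, 1.158]
force: [-4.7, -3.3, -0.6]
width: 0.007
```

Request:
arm_command(
  motion=[
    [0,0,-3,0,-1.5,0,0],
    [0,0,0,0,0,0,0],
  ],
)

```text
clock: 11.25
position: [0.5017, -0.1688, 0.2805]
ee_rot: [-1.176, 1.231, 1.177]
force: [-5.2, -2.8, 0.0]
width: 0.007
```

Request:
arm_command(
  motion=[
    [0,0,-2,0,-1,0,0],
    [0,0,0,0,0,0,0],
  ],
)

```text
clock: 11.5
position: [0.5036, -0.169, 0.2805]
ee_rot: [-1.189, 1.223, 1.19]
force: [-6.1, -3.3, 0.7]
width: 0.005
```

Request:
arm_command(
  motion=[
    [0,0,-2,0,-1,0,0],
    [0,0,0,0,0,0,0],
  ],
)

```text
clock: 11.75
position: [0.5055, -0.1692, 0.2805]
ee_rot: [-1.202, 1.216, 1.203]
force: [-6.1, -4.5, 0.3]
width: 0.005
```

Request:
arm_command(
  motion=[
    [0,0,-1.5,0,-0.5,0,0],
    [0,0,0,0,0,0,0],
  ],
)

```text
clock: 12.0
position: [0.5063, -0.1694, 0.2804]
ee_rot: [-1.207, 1.213, 1.21]
force: [-9.2, -4.7, 3.5]
width: 0.007
```

Request:
arm_command(
  motion=[
    [0,0,-1.5,0,0,0,0],
    [0,0,0,0,0,0,0],
    [0,0,0,0,0,0,0],
    [0,0,0,0,0,0,0],
  ],
)

```text
clock: 12.5
position: [0.5068, -0.1695, 0.2803]
ee_rot: [-1.205, 1.214, 1.212]
force: [-14.3, -3.9, 8.1]
width: 0.006
```

```bash
python3 - <<'E'
from h import *
s=arm.observe();R=Ro.from_rotvec(s['ee_rot']).as_matrix();g=s['position']+R[:,0]*.159
print(s['clock'],g,s['force'],s['dq'],'toolyaw',np.arctan2(-R[0,2],R[1,2]))
piv=np.array([.520,-.0760])
for dz in(-19,0,19):
    c=(g+R[:,2]*dz/1e3-R[:,1]*.0095)[:2]-piv; r=np.hypot(*c); print(dz,r,'blade yaw',np.arctan2(c[0],-c[1])+np.arcsin(.005/r))
a=get_image('top')['frame'][140:260,220:440,::-1]
d=get_image('scene')['frame'][170:250,280:420,::-1]
cv2.imwrite('pics/f.png',np.vstack([cv2.resize(x,(520,int(520*x.shape[0]/x.shape[1])),interpolation=3) for x in(a,d)]))
E
```

```text
12.5 [ 0.5059 -0.1695  0.1213] [-14.3261  -3.8975   8.1043] [-0.0006 -0.0008 -0.0008  0.0013  0.0001 -0.0005 -0.001 ] toolyaw -0.001985424235206427
-19 0.11260465104781972 blade yaw 0.0031816370125221025
0 0.09362225384413479 blade yaw 0.0042317216487172266
19 0.07464881370793909 blade yaw 0.0058176092616781805
```

View pics/f.png

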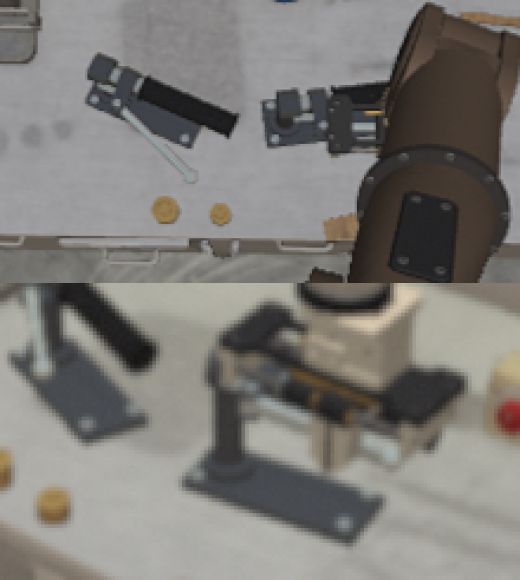

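The right lever stopped after about 0.24 rad with a steep force rise, and the left lever is released, with its ball at px (190,175). The right blade end shows at (385,445), and the weights are unmoved. All of this fits the right lever being the sound one, so I hand in while holding it.

```bash
python3 -c "
from cell import arm
print(arm.sign_off()); s=arm.observe(); print(s['clock'],s['force'])"
```

```text
the job is handed in; nothing more can be done
None
the job is handed in; nothing more can be done
```

I pressed the left lever to its stop, let it spring back, then pressed the right lever to its stop. I handed the job in at 12.5 s while still holding the right one. The hand-in reports no verdict.

- **Left lever (worn):** The force rose steeply, to about 21 N in all at the tool, and the picture showed its ball against the grip. It had sprung back in the pictures before and during the right press.
- **Right lever (sound):** It stopped dead after about 0.235 rad by my geometry, against the 0.24 expected. I held it with about 17 N in all on the tool, and the arm was still.
- **Surroundings:** The two weights had not moved in the last picture. The hand partly hid the right lever and its gap to the grip, and also the spatula. I did not check the cup, tile and tape roll again, but the arm was not planned to go near them.
- **Did not quite fit:** Just before the left stop the tool read about 10–11 N, more than the 4–7 N listed at 100 mm from the pivot. This may be because the fingers pressed nearer the pivot for part of the way. Both stops also showed 8–11 N of upward force, which I took to be friction on the blade and did not check further.

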